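# Square a drawer front's knob line in the crank vise

### The job

Turn the vise's crank clockwise until its jaw holds the white drawer front firmly against the fixed jaw. Then lay the T-square on the clamped front, ready for drawing the knob line: its stock flush against the front's near edge (the one facing the robot), its blade flat across the top, and the blade's long edge on the crank side lying on the pencil mark. Let go of it there, and do not disturb the other things on the counter.

Things in the scene. Friction and masses are not known exactly. Their poses are not given: they have to be found in the camera images.
- vise: Green crank vise fixed to the counter. Origin: on the counter, under the clamped front's centre. x points away from the robot (within 0.2 rad), y from the fixed jaw to the moving jaw and crank, z up. Bed 150 (x) by 310 mm, top at z = 12. Fixed jaw's face at y = -70. Both jaws: x = -65 to 65, up to z = 27 mm (3 below the front's top). Gear housing under the crank: 45 high.
- jaw: Moving steel jaw, 130 by 25 by 15 mm. Origin: middle of the lower edge of its clamping face; axes as the vise's. Driven along the vise's -y by the crank, 8 mm per radian.
- crank (a joint): Crank angle, rad; grows clockwise seen from above and closes the jaw. At 0 the arm points along the vise's -y and the jaw face is at vise y = 105 mm. Starts at 0 to 1; grips the front (140 mm wide) near 4.4; end stop 5.2. Stays where left, keeping its clamping force. Turns freely with about 5 N (slowly) at the knob; 12 to 15 N there clamps firmly.
- crank_axis (a point): Point on the crank's upright axis, at 67 mm height over the vise's origin; axes as the vise's. It is at x = -30, y = 165 mm in the vise's frame.
- front: White drawer front, a flat board 180 (x) by 140 (y) by 18 (z) mm, 0.2 to 0.45 kg, lying loose and a little askew on the vise's bed between the jaws. Origin: centre of its underside (vise z = 12 mm); x points away from the robot: its near edge, overhanging the bed by 5 to 30 mm, is at x = -90 mm. Top at z = 18 mm.
- pencil_mark (a point): Near end, on the front's top face at its near edge, of the dark pencil mark: 45 mm long, 3 mm wide, running from the near edge straight along the front's x; axes as the front's. This point is on the mark's centre line. Where the mark is along the edge (front y = -10 to 40 mm) varies.
- square: T-square. Steel blade 32 wide, 3 mm thick; wooden stock (crosspiece). Origin: middle of the stock's working face, level with the blade's underside. x runs along the blade to its end at x = 160; stock x -20 to 0, y -50 to 50, z -12 to 8 mm. 0.15 to 0.25 kg, centre of mass at x = 57. Starts level on the cork pad, blade 16 mm over the counter, x away from the robot within 0.45 rad.
- square_grip (a point): Centre of the T-square's wooden grip bar, which stands on the blade: 60 mm long along the blade, 18 mm wide, 28 mm high; this point is at x = 60, y = 0, z = 17 mm of the square (bar from z = 3 to 31 mm). Axes as the square's.
- blade_edge (a point): Point on the blade's long edge that comes to lie on the crank side, beside the stock: x = 0, y = 16 mm, z = 0 of the square; the edge runs along the square's x. Axes as the square's.
- pad: Cork pad fixed to the counter, 130 by 90 by 16 mm; origin: centre of its underside.
- crank_grip (a point): Gripping point on the axis of the crank's red upright knob, which spins freely on the arm's end (ignore its yaw): knob 20 mm in diameter, reaching from 22 mm below this point (top of the crank arm 22 mm below) to 14 mm above it. It is 78 mm over the counter and moves on a circle of 45 mm radius about crank_axis.
- knob_a: brass cupboard knob standing on the counter, 32 mm wide, 28 mm high; not to be disturbed. Origin: centre of its underside.
- knob_b: a second such brass knob, 32 mm wide, 28 mm high; not to be disturbed. Origin: centre of its underside.
- pencil: yellow pencil lying flat, 166 mm long, 8 mm thick; not to be disturbed. Origin: centre of its underside.
- screwdriver: screwdriver lying flat, 200 mm long; not to be disturbed. Origin: centre of its underside.
- jar: amber glass jar with white cap, 76 mm wide, 110 mm high; not to be disturbed. Origin: centre of its underside.
- mug: blue mug, 80 mm wide, 90 mm high; not to be disturbed. Origin: centre of its underside.
- bowl: white bowl, 120 mm wide, 55 mm high; not to be disturbed. Origin: centre of its underside.

How it is judged (in metres and radians):
On the way, in this order (a step that is already met when the one before it is completed fails the run):
1. the drawer front is clamped: squeezed by the jaw with over 4 N, square and against the fixed jaw (y of front in the frame of vise between -0.0025 and 0.0025 m and angle between the x axis of front and the x axis of vise, either way round below 0.02 rad and contact force between jaw and front above 4 N), for 0.3 s.
2. the T-square lies flush on the front's near edge, blade flat on top with its crank-side edge on the mark (x of square in the frame of front between -0.092 and -0.0885 m and angle between the x axis of square and the x axis of front, either way round below 0.02 rad and y of blade_edge in the frame of pencil_mark between -0.004 and 0.004 m and z of square in the frame of front between 0.0165 and 0.02 m and angle between square's own z axis and vertical below 0.03 rad and x of square_grip in the frame of front above -0.05 m), for 0.2 s.
At the end, for the whole second after the job is handed in: Front clamped (jaw force over 4 N, within 2.5 mm of the fixed jaw, square within 0.02 rad); T-square resting flat on it, stock face within 1.5 mm of the near edge and parallel within 0.02 rad, crank-side blade edge within 4 mm of the mark's middle; both at rest (all of step 1 and all of step 2 and linear speed of each of square, front below 0.01 m/s); the robot touches nothing.
It fails at once if another thing on the counter (knob, pencil, screwdriver, jar, mug or bowl) is moved over 25 mm (distance of any of knob_a, knob_b, pencil, screwdriver, jar, mug, bowl from where it was at the start of the episode above 0.025 m).
It also fails if it takes over 72 s, if anything falls off the work surface, if the arm or the gripper's body presses on something with over 40 N, if the wrist force passes 120 N, or if a joint passes its speed limit or range.

### The arm

A 7-joint arm with a two-finger parallel gripper is mounted at the origin on the work surface. World frame = base frame: x ahead of the robot, y to its left, z up, the work surface at z = 0. Lengths are in mm, angles in rad, forces in N, time in s.
With the tool pointing down it reaches from about 400 to 900 mm from the base axis. Payload 5.6 kg.
Tool frame: the origin (TCP) lies midway between the tips of the shut fingers; the grasp point (between the pads) lies 19 mm behind it; z points along the fingers, y is the line along which they close (so a half turn about z gives the same grasp; the last joint's range is limited). The gripper opens to 92 mm and grips with 3 to 60 N. Pads are 20 mm wide; open, the fingers measure 128 mm over their backs; the gripper's body (75 mm by 189 mm) begins 69 mm behind the grasp point.
Start: joints at [-1.288, 0.468, -0.012, 1.603, 0.006, 1.071, -0.056], TCP at [208.085, 615.8, 214.592] pointing down, gripper open.
Joint ranges: [-2.53, 2.53], [-0.31, 2.02], [-1.57, 1.55], [0.28, 2.44], [-1.29, 4.43], [0.15, 1.84], [-2.92, 2.92]. Speed limits (rad/s): [2.57, 2.57, 3.14, 3.14, 3.14, 3.14, 3.14].

### API

Orientations are given as a rotation vector (axis times angle).
In Python, from plant import ctrl, ticket, capture, camera_params gives the robot as it stands (ctrl), with the cameras as plain functions and the job (ticket).
- The arm moves only by the tool drive_effector, called after "Emit:" as name(argument=value, ...), one argument or row to a line, values as JSON. Schema: {"type":"object","properties":{"steps":{"type":"array","items":{"type":"array","items":{"type":"number"},"minItems":7,"maxItems":7},"minItems":1,"maxItems":20},"clamp_n":{"type":"number"},"only":{"type":"string"},"quiet":{"type":"boolean"},"lines":{"type":"string"}},"required":["steps"],"additionalProperties":false}. steps is a list of rows, 1 to 20 of them, each of 7 numbers: dx, dy, dz in mm, then a rotation vector rx, ry, rz in rad, then the finger opening in mm; each row is the pose to reach, as a shift and turn from the pose commanded when the call began, along the tool's axes at that moment; what a row does not reach only later rows make up. A row lasts 1/8 s, in which the tool goes at most 62.5 mm and 0.188 rad, less where a joint would pass 70% of its speed; a pose out of reach is approached as far as the arm can. The fingers move at their own pace and stop on an object; clamp_n is the grip in N (left out, the last holds). Time passes only in rows, so rows that do not move let the fingers close. The tool returns the time, the measured TCP pose, the force, the opening and the grip force at its end. only (a regular expression) keeps the lines of the reply that match it, lines (a string "A,B") keeps lines A to B, and quiet returns only ok. Input that does not fit is refused with a message, and nothing moves.
- ctrl.read_state(): the state, without advancing time (a new reading comes with each control period).
- capture(name): name is "scene" or "top" or "wrist"; returns the picture (420x560x3 uint8, red, green, blue); there is no depth.
- camera_params(name): a dict with "mtx" (3x3 intrinsics, pixels), "extrinsics" (4x4, takes a point from camera to world coordinates); the wrist camera has in their place "T_tool_cam" (4x4, takes a point from camera to tool coordinates, whose origin is the TCP and whose axes are the flange's). Camera axes: x right, y down, z forward; pixel columns grow to the right and rows downward; lengths in mm; the calibration is good to about 2 mm. A picture is of the moment at which its call begins: read the wrist's pose just before it. camera_params takes no time and is no camera call.
- ticket.job_done(): hands the job in; it is judged then, once.
The state is a dict: "time_s": time; "q": joint angles; "qd": joint speeds; "tau": joint torques, N m; "tool_pos": TCP position; "orientation": TCP orientation; "wrist_force": force on the tool from outside, world axes, zero at the start; "moment": the same for the moment, N m; "gripper_width": finger opening in mm; "gripper_force": force on a finger pad.
Only numpy, scipy, OpenCV 4.12 (cv2) and the standard library are available. Lean on these libraries where they do the work, as an engineer would, in place of code of your own. Each camera call takes 0.05 s, during which the arm holds its last target. There are 200 camera calls.

## Working session

There is one attempt and no reset: what is moved stays moved. The work goes in short steps, Python scripts to look and compute and a tool call to move; the robot and the scene stay as the last step left them, time stands still between calls to the robot, and variables do not carry over. Pictures are saved under pics/ and viewed, at most 10 in all, crops included, and the job is handed in when it is done.

```bash
ls; mkdir -p pics; python3 - <<'E'
from plant import ctrl, ticket, capture, camera_params
import cv2,numpy as np
s=ctrl.read_state(); print(s)
for n in("top","scene"):
    cv2.imwrite(f"pics/{n}0.png",cv2.cvtColor(capture(n),cv2.COLOR_RGB2BGR))
for n in("top","scene","wrist"):
    p=camera_params(n);print(n,{k:np.round(v,3).tolist() for k,v in p.items()})
E
```

```text
pics
plant.py
{'time_s': 0.0, 'q': array([-1.2879997 ,  0.46837248, -0.01159095,  1.60358682,  0.00603049,
        1.07139891, -0.05628231]), 'qd': array([ 2.71800635e-04, -1.09092345e-03,  1.50047671e-03,  1.49761566e-03,
        8.40713564e-05, -3.92730423e-04,  1.58991563e-03]), 'tau': array([-1.90790711e-04, -5.20572996e+01, -1.26806652e-02, -2.43749660e+01,
       -5.65913308e-02,  1.72711402e-02,  1.64378944e-04]), 'tool_pos': array([207.94178493, 615.24473493, 213.65863723]), 'orientation': array([-5.09544663e-01, -3.09986399e+00,  2.71292927e-03]), 'wrist_force': array([-0.33457424,  0.29272059,  0.0492938 ]), 'moment': array([-0.01327314,  0.02384452,  0.01273053]), 'gripper_force': 0.0, 'gripper_width': 91.72865434117072}
top {'mtx': [[385.317, 0.0, 276.306], [0.0, 385.317, 213.025], [0.0, 0.0, 1.0]], 'extrinsics': [[0.014, -0.981, 0.193, 383.06], [-0.999, -0.008, 0.033, -37.324], [-0.031, -0.193, -0.981, 1044.592], [0.0, 0.0, 0.0, 1.0]]}
scene {'mtx': [[410.221, 0.0, 284.132], [0.0, 410.221, 209.249], [0.0, 0.0, 1.0]], 'extrinsics': [[0.118, 0.848, -0.516, 1122.3], [0.993, -0.1, 0.062, -83.468], [0.001, -0.52, -0.854, 951.11], [0.0, 0.0, 0.0, 1.0]]}
wrist {'mtx': [[373.659, 0.0, 280.46], [0.0, 373.659, 207.364], [0.0, 0.0, 1.0]], 'T_tool_cam': [[-0.0, -0.963, -0.271, 77.215], [1.0, -0.0, -0.001, -1.079], [0.001, -0.271, 0.963, -169.709], [0.0, 0.0, 0.0, 1.0]]}
```

View pics/top0.png

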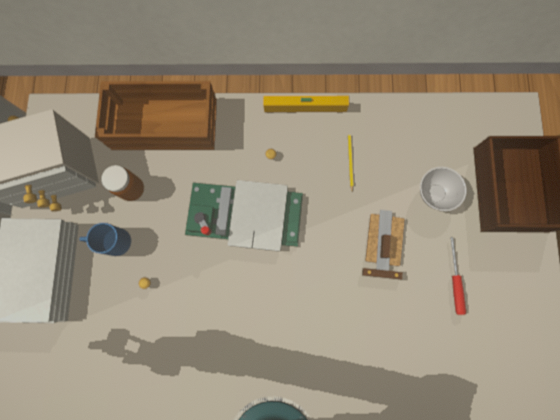

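View pics/scene0.png

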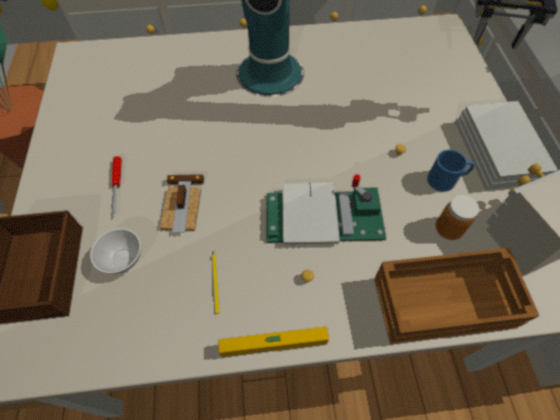

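Top view (top0): green vise at x≈187–302, y≈182–246 with the red knob at (206,231), the white front at (258,215) and its mark at (253,240). The T-square is at (383,245) on the pad at (385,238). The scene view shows the red knob at (356,181). Next I'll measure coarsely and then move the wrist camera over.

```bash
cat > h.py <<'E'
from plant import ctrl, ticket, capture, camera_params
import cv2,numpy as np
from scipy.spatial.transform import Rotation as R
def T_of(s):
    T=np.eye(4);T[:3,:3]=R.from_rotvec(s["orientation"]).as_matrix();T[:3,3]=s["tool_pos"];return T
def cam(n,s=None):
    p=camera_params(n)
    return p["mtx"],(p["extrinsics"] if n!="wrist" else T_of(s)@p["T_tool_cam"])
def snap(n):
    s=ctrl.read_state();c=cam(n,s);return capture(n),c
def ray(c,uv):
    K,E=c;d=E[:3,:3]@np.linalg.solve(K,[uv[0],uv[1],1.]);return E[:3,3],d/np.linalg.norm(d)
def onz(c,uv,z):
    o,d=ray(c,uv);return o+d*(z-o[2])/d[2]
def proj(c,P):
    K,E=c;q=K@(E[:3,:3].T@(np.asarray(P)-E[:3,3]));return q[:2]/q[2]
def tri(cs,uvs):
    A=np.zeros((3,3));b=np.zeros(3)
    for c,uv in zip(cs,uvs):
        o,d=ray(c,uv);M=np.eye(3)-np.outer(d,d);A+=M;b+=M@o
    X=np.linalg.solve(A,b);return X,[np.linalg.norm((np.eye(3)-np.outer(d,d))@(X-o)) for c,uv in zip(cs,uvs) for o,d in[ray(c,uv)]]
def mask(im,lo,hi):
    return cv2.inRange(cv2.cvtColor(im,cv2.COLOR_RGB2HSV),np.array(lo),np.array(hi))
def red(im): return mask(im,(0,190,120),(6,255,255))|mask(im,(174,190,120),(180,255,255))
def blobs(m,amin=5):
    n,_,st,ce=cv2.connectedComponentsWithStats(m)
    return [(st[i][4],st[i][:4].tolist(),ce[i].round(1).tolist()) for i in range(1,n) if st[i][4]>=amin]
def save(im,name): cv2.imwrite(f"pics/{name}.png",cv2.cvtColor(im,cv2.COLOR_RGB2BGR))
def tool(s,P):
    "world point -> tool axes (shift from the TCP)"
    return (T_of(s)[:3,:3].T@(np.asarray(P)-s["tool_pos"])).round(1)
E
python3 - <<'E'
from h import *
a,ca=snap("top");b,cb=snap("scene")
print(blobs(red(a)),blobs(red(b)))
g=lambda im:mask(im,(70,90,20),(95,255,140))
for im,c in((a,ca),(b,cb)):
    print([x for x in blobs(g(im),100)])
uv=[[206,231],[356,181]]
print(tri([ca,cb],uv), tri([ca,cb],[[385,245],[181,197]]))
for n,p in dict(jar=(117,179),mug=(105,235),ka=(144,283),kb=(270,154),mark=(253,248),grip=(385,245),frontc=(258,215)).items(): print(n,onz(ca,p,30).round())
s=ctrl.read_state()
print(tool(s,[400,50,330]))
E
```

```text
[] [(np.int32(198), [112, 157, 9, 28], [116.1, 170.3]), (np.int32(22), [354, 175, 6, 5], [356.5, 177.1])]
[]
[(np.int32(1595), [243, 0, 46, 59], [269.1, 31.7]), (np.int32(158), [0, 25, 7, 37], [2.0, 43.8]), (np.int32(1557), [240, 57, 60, 37], [269.9, 75.8]), (np.int32(1235), [340, 189, 45, 51], [365.8, 217.7]), (np.int32(627), [267, 193, 15, 49], [274.3, 217.9])]
(array([526.53908778, 176.44245189,  70.49567523]), [np.float64(0.9693230941573033), np.float64(0.9693230941572952)]) (array([ 499.14236637, -286.60322609,   35.59993611]), [np.float64(1.2046089018411397), np.float64(1.2046089018412116)])
jar [675. 439.  30.]
mug [519. 457.  30.]
ka [393. 341.  30.]
kb [749.  17.  30.]
mark [488.  57.  30.]
grip [ 500. -289.   30.]
frontc [577.  46.  30.]
[-362.9 -474.4 -115.5]
```

```bash
python3 - <<'E'
from h import *
s=ctrl.read_state();print(tool(s,[470,90,270]))
E
```

```text
[-416.4 -414.   -55.5]
```

Emit:
drive_effector(
  steps=[
    [-416,-414,-55,0,0,-0.33,92],
    [-416,-414,-55,0,0,-0.33,92],
    [-416,-414,-55,0,0,-0.33,92],
    [-416,-414,-55,0,0,-0.33,92],
    [-416,-414,-55,0,0,-0.33,92],
    [-416,-414,-55,0,0,-0.33,92],
    [-416,-414,-55,0,0,-0.33,92],
    [-416,-414,-55,0,0,-0.33,92],
    [-416,-414,-55,0,0,-0.33,92],
    [-416,-414,-55,0,0,-0.33,92],
    [-416,-414,-55,0,0,-0.33,92],
    [-416,-414,-55,0,0,-0.33,92],
    [-416,-414,-55,0,0,-0.33,92],
    [-416,-414,-55,0,0,-0.33,92],
  ],
)

```text
time_s: 1.95
tool_pos: [469.3, 91.4, 269.5]
orientation: [0.01, -3.141, -0.0]
wrist_force: [-0.3, 0.1, -0.0]
gripper_width: 91.8
gripper_force: 0.0
```

```bash
python3 - <<'E'
from h import *
s=ctrl.read_state();im,c=snap("wrist");save(im,"w1");np.savez("w1.npz",im=im,K=c[0],E=c[1])
print(T_of(s).round(3),s["time_s"],s["wrist_force"])
print(blobs(red(im)),proj(c,[526,176,78]))
E
```

```text
[[-1.00000e+00 -6.00000e-03 -0.00000e+00  4.69254e+02]
 [-6.00000e-03  1.00000e+00  0.00000e+00  9.14250e+01]
 [ 0.00000e+00  0.00000e+00 -1.00000e+00  2.69480e+02]
 [ 0.00000e+00  0.00000e+00  0.00000e+00  1.00000e+00]] 1.95 [-0.32555963  0.06552482 -0.04578945]
[(np.int32(247), [356, 233, 19, 18], [365.0, 241.6])] [363.44694602 238.43767213]
```

View pics/w1.png

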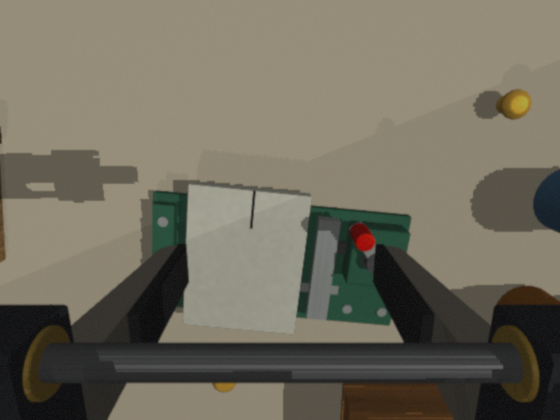

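Wrist view w1: the near side is at the top and +y is to the right. Bed corners are near (152,192), (410,214), (389,324), and front corners near (186,184), (311,194), (295,333), (184,327). The mark starts at (254,191), and the top of the knob is at (366,241). Now I'll refine these from masks.

```bash
cat > vise.py <<'E'
from h import *
def line(pts): # robust line fit: point, dir
    v=cv2.fitLine(np.float32(pts),cv2.DIST_HUBER,0,.01,.01).ravel();return v[2:],v[:2]
def inter(l1,l2):
    p,d=l1;q,e=l2;t=np.linalg.solve(np.c_[d,-e],q-p);return p+t[0]*d
def edge(im,a,b,n=60,half=7,trim=.1):
    "points of strongest grey gradient along normals of the segment a-b"
    g=cv2.GaussianBlur(cv2.cvtColor(im,cv2.COLOR_RGB2GRAY),(3,3),0).astype(np.float32)
    a,b=np.float64(a),np.float64(b);d=(b-a)/np.linalg.norm(b-a);nn=np.array([-d[1],d[0]]);o=np.arange(-half,half+.1,.25)
    P=[]
    for t in np.linspace(trim,1-trim,n):
        q=a+t*(b-a)+o[:,None]*nn
        v=cv2.remap(g,np.float32(q[:,:1]),np.float32(q[:,1:]),cv2.INTER_LINEAR).ravel()
        gr=np.abs(np.gradient(v));i=gr.argmax();P.append(q[i])
    return line(P)
E
python3 - <<'E'
from vise import *
D=np.load("w1.npz");im=D["im"];c=(D["K"],D["E"])
nl=edge(im,(155,192),(184,195),trim=.05)
nr=edge(im,(316,206),(405,214)); fr=edge(im,(410,214),(389,324)); lf=edge(im,(152,192),(153,240))
bl=edge(im,(310,319),(385,324),half=4)
A=inter(nr,lf);B=inter(nr,fr);C=inter(bl,fr)
print("bed px",A,B,C)
P=[onz(c,p,12) for p in(A,B,C)]
print(np.round(P,1),np.linalg.norm(P[0]-P[1]),np.linalg.norm(P[1]-P[2]))
y=P[1]-P[0];print("vise y angle",np.arctan2(-y[0],y[1]), "x angle",np.arctan2(*(P[2]-P[1])[1::-1]))
f=[(186,184),(311,194),(295,333),(184,327)]
E=[edge(im,f[i],f[(i+1)%4],trim=.15) for i in(0,1)]+[edge(im,(186,184),(185,250))]
# mark on top edge
F=[onz(c,inter(E[0],E[2]),30),onz(c,inter(E[0],E[1]),30)];print("front near corners",np.round(F,1),np.linalg.norm(F[0]-F[1]))
d=F[1]-F[0];print("front ang",np.arctan2(-d[0],d[1]))
print("mark",onz(c,(254,191),30).round(1))
print("knob top",onz(c,(366,241.5),92).round(1))
E
```

```text
bed px [152.45943 189.81514] [416.28714 214.8402 ] [382.77234 324.68118]
[[491.4 -59.7  12. ]
 [520.2 252.8  12. ]
 [669.8 224.7  12. ]] 313.7448665046156 152.204581452679
vise y angle -0.09183172690758691 x angle -0.18552637155378235
front near corners [[479.9 -12.8  30. ]
 [493.5 125.2  30. ]] 138.6960420094501
front ang -0.09873029407038422
mark [487.9  60.7  30. ]
knob top [524.  175.4  92. ]
```

```bash
python3 - <<'E'
from vise import *
D=np.load("w1.npz");im=D["im"];c=(D["K"],D["E"])
hsv=cv2.cvtColor(im,cv2.COLOR_RGB2HSV);print(hsv[200,165],hsv[230,400],hsv[300,350],hsv[300,440])
m=mask(im,(65,110,15),(100,255,130)); m[:, :140]=0
for r in(200,210,218,225,235,245,300,310,318): 
    x=np.flatnonzero(m[r,:430]);print(r,x.min(),x.max())
for col in(158,170,180,320,340,360,380,400):
    y=np.flatnonzero(m[:340,col]);print(col,y.min(),y.max())
big=cv2.resize(im[170:340,140:440],None,fx=2.6,fy=2.6,interpolation=cv2.INTER_CUBIC);save(big,"w1crop")
E
```

```text
[ 74 119  73] [ 76 139  46] [ 76 124  74] [19 38 53]
200 154 184
210 154 350
218 154 409
225 154 407
235 154 408
245 153 406
300 181 382
310 299 375
318 329 389
158 192 248
170 194 244
180 196 304
320 208 214
340 210 319
360 212 320
380 214 322
400 216 246
```

View pics/w1crop.png

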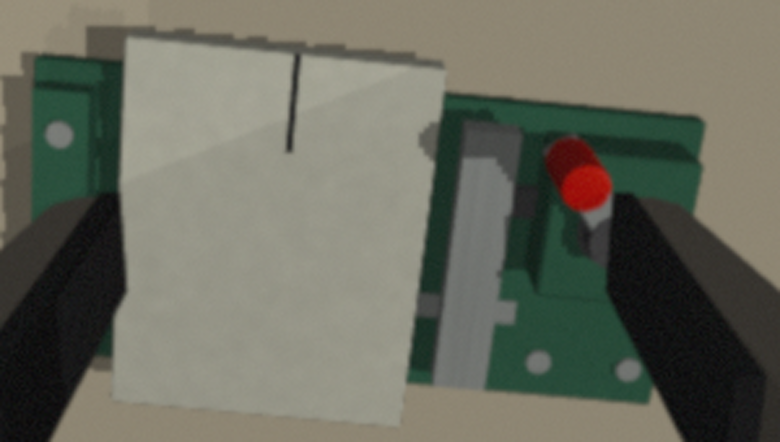

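```bash
python3 - <<'E'
from vise import *
D=np.load("w1.npz");c=(D["K"],D["E"])
a,b=onz(c,(153.5,191),1),onz(c,(409.8,216.5),1);e=onz(c,(389.2,325),12);b2=onz(c,(409.8,218.5),12)
print(a,b,b2,e,np.linalg.norm(a-b),np.linalg.norm(e-b2),[np.arctan2(-(b-a)[0],(b-a)[1]),np.arctan2(*(e-b2)[1::-1])])
th=-0.093;X=np.array([np.cos(th),np.sin(th)]);Y=np.array([-X[1],X[0]])
# jaw: near corners top, px in crop/2.6+(140,170)
for n,p,z in(("jaw near L",(462,120),27),("jaw near R",(521,122),27),("jaw far L",(433,384),27),("jaw far R",(484,388),27),("fixed jaw near R top",(123,62),27),("front NL",(126,37),30),("front NR",(445,67),30),("front FR",(399,426),30),("front FL",(113,399),30),("mark near",(298,54),30),("mark far",(290,151),30),("knob top",(586,189),92),("bolt",(59,135),13),("bed FR",(648,403),12)):
    P=onz(c,(p[0]/2.6+140,p[1]/2.6+170),z)[:2]
    o=b[:2]+75*X-230*Y  # placeholder: vise y of right end assumed 230
    print(n,P.round(1),"vise-ish x,y",((P-o)@X).round(1),((P-o)@Y).round(1))
E
```

```text
[495.43293486 -62.3913541    1.        ] [525.6621288 249.2196976   1.       ] [524.80481462 245.47835059  12.        ] [670.19591896 233.09697913  12.        ] 313.0738758007284 145.91734503256927 [np.float64(-0.09670677109542349), np.float64(-0.08495410291306851)]
jaw near L [517.9 133.5] vise-ish x,y -71.9 114.1
jaw near R [518.7 159.8] vise-ish x,y -73.6 140.3
jaw far L [650.7 123.9] vise-ish x,y 61.1 116.9
jaw far R [652.7 148.5] vise-ish x,y 60.8 141.6
fixed jaw near R top [492.4 -15.2] vise-ish x,y -83.6 -36.4
front NL [480.6 -12.5] vise-ish x,y -95.6 -34.8
front NR [493.  125.1] vise-ish x,y -96.0 103.4
front FR [671.9 107.8] vise-ish x,y 83.7 102.8
front FL [657.9 -29.5] vise-ish x,y 82.6 -35.3
mark near [487.6  61.4] vise-ish x,y -95.4 39.4
mark far [531.9  57.3] vise-ish x,y -51.0 39.4
knob top [525.3 174.9] vise-ish x,y -68.5 156.0
bolt [530.6 -50.5] vise-ish x,y -42.3 -67.9
bed FR [670.2 233.1] vise-ish x,y 70.4 227.4
```

```bash
cat >> vise.py <<'E'
th=-0.093;X=np.array([np.cos(th),np.sin(th)]);Y=np.array([-X[1],X[0]])
O=np.array([525.66,249.22])+75*X-230*Y -4.5*X+18*Y
AX=O-30*X+165*Y
def knob(t): return AX+45*(-np.sin(t)*X-np.cos(t)*Y)
E
python3 - <<'E'
from vise import *
print(O,AX,knob(.88));s=ctrl.read_state();print(tool(s,[*knob(.88),140]))
E
```

```text
[576.16775075  31.58908052] [561.62028202 198.66203211] [524.42427664 173.33502709]
[-55.6  81.8 129.5]
```

Emit:
drive_effector(
  steps=[
    [-55,82,60,0,0,0.09,50],
    [-55,82,125,0,0,0.09,50],
    [-55,82,125,0,0,0.09,50],
    [-55,82,125,0,0,0.09,50],
    [-55,82,125,0,0,0.09,50],
  ],
)

```text
time_s: 2.62
tool_pos: [524.8, 172.3, 145.7]
orientation: [0.135, 3.137, 0.0]
wrist_force: [-0.1, -0.7, 0.3]
gripper_width: 50.1
gripper_force: 0.0
```

```bash
python3 - <<'E'
from vise import *
s=ctrl.read_state();im,c=snap("wrist");save(im,"w2");b,cb=snap("scene")
r=red(im);print(blobs(r,50));D=np.load("w1.npz");c1=(D["K"],D["E"])
# knob cap: brightest red disc
def cap(i):
    h=cv2.cvtColor(i,cv2.COLOR_RGB2HSV);m=red(i)&((h[...,2]>200).astype(np.uint8)*255);return max(blobs(m,5))
print(cap(im),cap(D["im"]))
u2,u1=cap(im)[2],cap(D["im"])[2]
print(tri([c,c1],[u2,u1]),onz(c,u2,92),s["tool_pos"],s["orientation"])
E
```

```text
[(np.int32(680), [272, 212, 29, 31], [286.6, 227.7])]Traceback (most recent call last):
  File "<stdin>", line 7, in <module>
  File "<stdin>", line 6, in cap
ValueError: max() iterable argument is empty
```

View pics/w2.png

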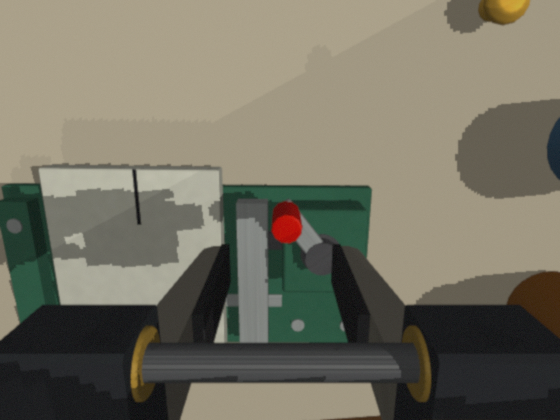

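w2: the knob cap is centred near (287,229) and the grey hub at (320,259). The tool is now parallel to the vise.

```bash
python3 - <<'E'
from vise import *
s=ctrl.read_state();im,c=snap("wrist");D=np.load("w1.npz");c1=(D["K"],D["E"])
for i in(im,D["im"]):
    m=red(i);v=cv2.cvtColor(i,cv2.COLOR_RGB2HSV)[...,2];t=v[m>0];k=(m>0)&(v>(t.min()+t.max())/2);print(blobs(k.astype(np.uint8),30),t.max())
u2,u1=(287,229.5),(366,241.5)
print(tri([c,c1],[u2,u1]),onz(c,u2,92))
for z in(56,62,67): print("hub",onz(c,(320,259),z))
print("R corner",onz(c,(370.5,187),12),AX,R.from_rotvec(s["orientation"]).as_matrix()[:,0])
E
```

```text
[(np.int32(677), [272, 210, 29, 32], [286.6, 226.4])] 197
[(np.int32(247), [356, 233, 19, 18], [365.0, 241.6])] 171
(array([525.12939515, 175.4975048 ,  91.55598937]), [np.float64(0.8962266877071873), np.float64(0.896226687707261)]) [525.91748835 175.39821267  92.        ]
hub [564.10196931 197.80894647  56.        ]
hub [561.41213148 197.3516525   62.        ]
hub [559.17059995 196.9705742   67.        ]
R corner [522.66307495 246.86305815  12.        ] [561.62028202 198.66203211] [-0.99622537  0.08676071 -0.00275589]<stdin>:4: RuntimeWarning: overflow encountered in scalar add
```

```bash
python3 - <<'E'
from vise import *
s=ctrl.read_state();print(s["tool_pos"],tool(s,[525.3,175.4,63]))
E
```

```text
[525.20214076 172.30380812 146.58368929] [ 0.4  3.  83.6]
```

Emit:
drive_effector(
  steps=[
    [0,3,45,0,0,0,50],
    [0,3,83,0,0,0,50],
    [0,3,83,0,0,0,50],
    [0,3,83,0,0,0,14],
    [0,3,83,0,0,0,14],
    [0,3,83,0,0,0,14],
    [0,3,83,0,0,0,14],
  ],
  clamp_n=25,
)

```text
time_s: 3.65
tool_pos: [525.3, 176.0, 62.7]
orientation: [0.135, 3.137, 0.002]
wrist_force: [-0.8, 0.5, 5.2]
gripper_width: 19.4
gripper_force: 25.0
```

```bash
python3 - <<'E'
from vise import *
s=ctrl.read_state();print(s["tool_pos"],s["wrist_force"],s["orientation"],s["gripper_width"])
E
```

```text
[525.27652097 176.03376279  62.674543  ] [-0.80857487  0.48082964  5.17740822] [1.34718128e-01 3.13704324e+00 1.62049414e-03] 19.361574043791016
```

```bash
python3 - <<'E'
import numpy as np
t0=.913
for t in np.arange(1.0,2.25,.1): print(round(t,2),(45*(np.sin(t)-np.sin(t0))).round(1),(-45*(np.cos(t)-np.cos(t0))).round(1))
E
```

```text
1.0 2.3 3.2
1.1 4.5 7.1
1.2 6.3 11.2
1.3 7.7 15.5
1.4 8.7 19.9
1.5 9.3 24.3
1.6 9.4 28.8
1.7 9.0 33.3
1.8 8.2 37.7
1.9 7.0 42.1
2.0 5.3 46.2
2.1 3.2 50.2
2.2 0.8 54.0
```

Emit:
drive_effector(
  steps=[
    [2.3,3.2,0,0,0,0,14],
    [4.5,7.1,0,0,0,0,14],
    [6.3,11.2,0,0,0,0,14],
    [7.7,15.5,0,0,0,0,14],
    [8.7,19.9,0,0,0,0,14],
    [9.3,24.3,0,0,0,0,14],
    [9.4,28.8,0,0,0,0,14],
    [9.4,28.8,0,0,0,0,14],
  ],
)

```text
time_s: 4.65
tool_pos: [518.2, 203.6, 62.6]
orientation: [0.136, 3.138, -0.002]
wrist_force: [-1.6, -4.4, 8.4]
gripper_width: 19.7
gripper_force: 25.0
```

```bash
python3 - <<'E'
from vise import *
s=ctrl.read_state();print(s["tool_pos"],s["wrist_force"],s["gripper_width"])
E
```

```text
[518.23410972 203.57975958  62.56554195] [-1.6184252  -4.40235751  8.41637819] 19.67475552151968
```

```bash
python3 - <<'E'
import numpy as np
t0=1.6
print([[round(float(45*(np.sin(t)-np.sin(t0))),1),round(float(-45*(np.cos(t)-np.cos(t0))),1)] for t in np.arange(1.72,3.3,.12)])
t0=3.16
print([[round(float(45*(np.sin(t)-np.sin(t0))),1),round(float(-45*(np.cos(t)-np.cos(t0))),1)] for t in np.arange(3.26,5.2,.1)])
E
```

```text
[[-0.5, 5.4], [-1.6, 10.7], [-3.3, 15.8], [-5.7, 20.6], [-8.6, 25.2], [-12.0, 29.3], [-15.9, 33.1], [-20.3, 36.3], [-24.9, 39.0], [-29.9, 41.1], [-35.1, 42.6], [-40.4, 43.5], [-45.8, 43.7], [-51.2, 43.3]]
[[-4.5, -0.3], [-8.9, -1.1], [-13.3, -2.3], [-17.5, -3.9], [-21.5, -5.9], [-25.3, -8.3], [-28.8, -11.1], [-32.0, -14.2], [-34.9, -17.7], [-37.5, -21.4], [-39.6, -25.3], [-41.4, -29.5], [-42.7, -33.8], [-43.7, -38.2], [-44.1, -42.6], [-44.1, -47.1], [-43.7, -51.6], [-42.8, -56.0], [-41.5, -60.3], [-39.7, -64.5]]
```

Emit:
drive_effector(
  steps=[
    [-0.5,5.4,-1,0,0,0,14],
    [-1.6,10.7,-1,0,0,0,14],
    [-3.3,15.8,-1,0,0,0,14],
    [-5.7,20.6,-1,0,0,0,14],
    [-8.6,25.2,-1,0,0,0,14],
    [-12,29.3,-1,0,0,0,14],
    [-15.9,33.1,-1,0,0,0,14],
    [-20.3,36.3,-1,0,0,0,14],
    [-24.9,39,-1,0,0,0,14],
    [-29.9,41.1,-1,0,0,0,14],
    [-35.1,42.6,-1,0,0,0,14],
    [-40.4,43.5,-1,0,0,0,14],
    [-45.8,43.7,-1,0,0,0,14],
    [-45.8,43.7,-1,0,0,0,14],
  ],
)

```text
time_s: 6.4
tool_pos: [565.3, 245.3, 62.7]
orientation: [-0.134, -3.135, 0.0]
wrist_force: [-4.4, 0.3, 5.1]
gripper_width: 19.4
gripper_force: 25.0
```

```bash
python3 - <<'E'
from vise import *
s=ctrl.read_state();print(s["tool_pos"],s["wrist_force"],s["gripper_width"],[round(float(v),1) for v in (s["tool_pos"][:2]-[563.2,199.6])])
E
```

```text
[565.26776404 245.30354228  62.68124983] [-4.43243562  0.29458606  5.11691672] 19.422452726810537 [2.1, 45.7]
```

Emit:
drive_effector(
  steps=[
    [-4.5,-0.3,0,0,0,0,14],
    [-8.9,-1.1,0,0,0,0,14],
    [-13.3,-2.3,0,0,0,0,14],
    [-17.5,-3.9,0,0,0,0,14],
    [-21.5,-5.9,0,0,0,0,14],
    [-25.3,-8.3,0,0,0,0,14],
    [-28.8,-11.1,0,0,0,0,14],
    [-32,-14.2,0,0,0,0,14],
    [-34.9,-17.7,0,0,0,0,14],
    [-37.5,-21.4,0,0,0,0,14],
    [-39.6,-25.3,0,0,0,0,14],
    [-39.6,-25.3,0,0,0,0,14],
  ],
)

```text
time_s: 7.9
tool_pos: [603.9, 219.5, 62.9]
orientation: [0.132, 3.139, 0.006]
wrist_force: [-0.1, 4.9, 0.8]
gripper_width: 19.0
gripper_force: 25.0
```

```bash
python3 - <<'E'
from vise import *
s=ctrl.read_state();d=s["tool_pos"][:2]-[563.2,199.6];v=[d@X,d@Y];t=np.arctan2(-v[0],-v[1])%6.283;f=s["wrist_force"][:2];T=-np.cos(t)*X+np.sin(t)*Y
print(s["tool_pos"],s["wrist_force"],s["gripper_width"],t,np.hypot(*d),"tang",f@T,"rad",f@d/np.hypot(*d))
E
```

```text
[603.91827883 219.46983561  62.87674588] [-0.09697358  4.91238205  0.83442796] 19.039351052844797 4.165215643764778 45.307710142716985 tang -4.456928661541803 rad 2.067189584743074
```

```bash
cat > f.py <<'E'
from vise import *
s=ctrl.read_state();d=s["tool_pos"][:2]-[563.2,199.6];v=[d@X,d@Y];t=np.arctan2(-v[0],-v[1])%6.283;f=s["wrist_force"][:2];T=-np.cos(t)*X+np.sin(t)*Y
print(s["tool_pos"],s["wrist_force"],s["gripper_width"],"th",t,np.hypot(*d),"tang",f@T,"rad",f@d/np.hypot(*d))
E
```

Emit:
drive_effector(
  steps=[
    [-0.7,-1.6,0,0,0,0,14],
    [-1.3,-3.3,0,0,0,0,14],
    [-1.8,-4.6,0,0,0,0,14],
    [-1.8,-4.6,0,0,0,0,14],
  ],
)

```text
time_s: 8.4
tool_pos: [605.7, 215.0, 62.9]
orientation: [0.132, 3.138, 0.006]
wrist_force: [0.7, 6.2, -0.6]
gripper_width: 19.4
gripper_force: 25.0
```

```bash
python3 f.py; python3 - <<'E'
import numpy as np
t0=4.37
print([[round(float(45*(np.sin(t)-np.sin(t0))),1),round(float(-45*(np.cos(t)-np.cos(t0))),1)] for t in np.arange(4.41,5.1,.04)])
E
```

```text
[605.73064976 214.96515361  62.91516623] [ 0.70657453  6.24058471 -0.60129924] 19.397829411710674 th 4.272522056412532 45.221058306085794 tang -5.628708483568152 rad 2.784955088789694
[[-0.6, -1.7], [-1.1, -3.4], [-1.5, -5.2], [-1.9, -6.9], [-2.2, -8.7], [-2.4, -10.5], [-2.5, -12.3], [-2.6, -14.1], [-2.6, -15.9], [-2.5, -17.7], [-2.4, -19.5], [-2.2, -21.3], [-1.9, -23.1], [-1.6, -24.8], [-1.1, -26.6], [-0.6, -28.3], [-0.1, -30.0], [0.6, -31.7]]
```

Emit:
drive_effector(
  steps=[
    [-0.6,-1.7,0,0,0,0,14],
    [-1.1,-3.4,0,0,0,0,14],
    [-1.5,-5.2,0,0,0,0,14],
    [-1.9,-6.9,0,0,0,0,14],
    [-1.9,-6.9,0,0,0,0,14],
  ],
)

```text
time_s: 9.02
tool_pos: [607.0, 210.3, 63.0]
orientation: [0.13, 3.137, 0.011]
wrist_force: [0.2, 10.6, -2.2]
gripper_width: 19.8
gripper_force: 25.0
```

```bash
python3 f.py
```

```text
[607.02916024 210.34673327  62.966178  ] [ 0.1638974  10.58792766 -2.18015618] 19.76304824923596 th 4.378751539843129 45.12745907863798 tang -10.243789507440239 rad 2.6806100362416654
```

Emit:
drive_effector(
  steps=[
    [-0.3,-1.8,0,0,0,0,14],
    [-0.5,-3.6,0,0,0,0,14],
    [-0.5,-3.6,0,0,0,0,14],
    [-0.5,-3.6,0,0,0,0,14],
  ],
  clamp_n=35,
)

```text
time_s: 9.52
tool_pos: [607.1, 209.8, 63.0]
orientation: [0.127, 3.137, 0.016]
wrist_force: [2.8, 14.9, -3.4]
gripper_width: 19.4
gripper_force: 35.0
```

```bash
python3 f.py
```

```text
[607.09300793 209.84535729  63.02850189] [ 2.83945612 14.88721647 -3.38074829] 19.37348267021767 th 4.389892760773632 45.072868678245364 tang -13.850951055659028 rad 6.1490898993156895
```

Emit:
drive_effector(
  steps=[
    [0.3,4,0,0,0,0,14],
    [0.6,8,0,0,0,0,14],
    [0.6,8,0,0,0,0,14],
  ],
)

```text
time_s: 9.9
tool_pos: [607.0, 210.7, 62.8]
orientation: [-0.133, -3.139, -0.003]
wrist_force: [-1.7, 5.6, 0.6]
gripper_width: 19.2
gripper_force: 35.0
```

```bash
python3 f.py
```

```text
[607.00139937 210.7457765   62.81066258] [-1.70290084  5.55392288  0.61803806] 19.160611716530834 th 4.370030235331587 45.19724461464208 tang -5.802391166228279 rad -0.28069536028542563
```

Emit:
drive_effector(
  steps=[
    [0,0,0,0,0,0,44],
    [0,0,0,0,0,0,44],
    [0,0,0,0,0,0,44],
  ],
)

```text
time_s: 10.28
tool_pos: [607.4, 207.5, 62.4]
orientation: [-0.137, -3.138, 0.002]
wrist_force: [-0.1, -0.3, -0.5]
gripper_width: 44.0
gripper_force: 0.0
```

```bash
python3 f.py
```

```text
[607.39611533 207.48064849  62.36348824] [-0.14975061 -0.32106969 -0.49084503] 43.996974765096745 th 4.44274731950208 44.89322032051427 tang 0.2897588029841093 rad -0.2037865038968189
```

Emit:
drive_effector(
  steps=[
    [0,0,-60,0,0,0,44],
    [0,0,-120,0,0,0,44],
    [40,-50,-140,0,0,0,92],
    [80,-100,-140,0,0,0,92],
    [120,-150,-140,0,0,0,92],
    [141,-191,-140,0,0,0,92],
    [141,-191,-140,0,0,0,92],
    [141,-191,-140,0,0,0,92],
  ],
)

```text
time_s: 11.28
tool_pos: [451.1, 30.9, 203.0]
orientation: [0.135, 3.137, 0.001]
wrist_force: [0.6, 0.6, 0.5]
gripper_width: 91.8
gripper_force: 0.0
```

```bash
python3 - <<'E'
from vise import *
s=ctrl.read_state();im,c=snap("wrist");save(im,"w3");np.savez("w3.npz",im=im,K=c[0],E=c[1]);print(T_of(s).round(3))
E
```

```text
[[-9.96000e-01  8.60000e-02  1.00000e-03  4.51101e+02]
 [ 8.60000e-02  9.96000e-01  1.00000e-03  3.08530e+01]
 [-1.00000e-03  1.00000e-03 -1.00000e+00  2.02991e+02]
 [ 0.00000e+00  0.00000e+00  0.00000e+00  1.00000e+00]]
```

View pics/w3.png

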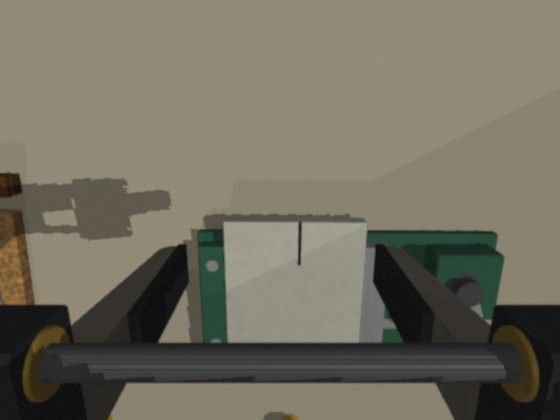

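w3: the front (224–366, edge at row ≈222) is clamped, with the jaw touching at column 366. The mark is at column ≈300, rows 222–265.

```bash
python3 - <<'E'
from vise import *
D=np.load("w3.npz");im=D["im"];c=(D["K"],D["E"]);g=cv2.cvtColor(im,cv2.COLOR_RGB2GRAY)
for x in(240,270,330,355): print(x,g[206:232,x].tolist())
for y in(230,245,258): print(y,g[y,292:308].tolist())
print(g[240,216:232].tolist(),g[240,356:376].tolist())
E
```

```text
240 [130, 131, 131, 130, 131, 130, 130, 120, 94, 82, 81, 80, 78, 80, 82, 108, 139, 153, 156, 154, 155, 156, 155, 155, 154, 155]
270 [130, 131, 130, 131, 131, 130, 129, 119, 95, 83, 81, 81, 79, 82, 86, 105, 138, 153, 156, 155, 156, 156, 156, 157, 157, 155]
330 [129, 130, 131, 130, 132, 131, 130, 128, 123, 112, 92, 82, 85, 86, 88, 101, 128, 148, 155, 154, 158, 157, 156, 155, 157, 156]
355 [132, 131, 130, 131, 130, 131, 131, 130, 130, 130, 126, 112, 93, 85, 86, 93, 118, 146, 158, 160, 158, 160, 161, 156, 151, 150]
230 [157, 157, 157, 157, 157, 145, 101, 50, 42, 92, 143, 156, 156, 157, 158, 159]
245 [156, 156, 156, 158, 155, 141, 88, 39, 69, 120, 149, 155, 156, 156, 157, 157]
258 [153, 152, 149, 148, 144, 130, 74, 34, 80, 134, 145, 147, 147, 144, 145, 144]
[37, 38, 36, 37, 39, 41, 45, 79, 126, 147, 152, 152, 153, 152, 151, 152] [150, 151, 149, 151, 148, 150, 150, 150, 150, 136, 91, 64, 62, 63, 61, 62, 62, 62, 63, 62]
```

```bash
python3 - <<'E'
from vise import *
D=np.load("w3.npz");c=(D["K"],D["E"])
e=[onz(c,p,30) for p in((240,221.4),(270,221.45),(330,221.7),(355,222.1))]
m=[onz(c,p,30) for p in((299.5,230),(299.2,245),(299,258))]
w=[onz(c,p,30) for p in((223.9,240),(365.6,240))]
l=line([p[:2] for p in e]);print("near edge",l,np.arctan2(-l[1][0],l[1][1]));q=line([p[:2] for p in m]);print("mark",q,np.arctan2(q[1][1],q[1][0]));print("near pt",inter(l,q),"width",np.linalg.norm(w[0]-w[1]))
D1=np.load("w1.npz");c1=(D1["K"],D1["E"])
print(tri([c,cam("top")],[(299.5,221.6),(253,248)])[0])
E
```

```text
near edge (array([485.95853 ,  44.465897], dtype=float32), array([0.09216592, 0.9957437 ], dtype=float32)) -0.09229691
mark (array([509.39233 ,  43.214294], dtype=float32), array([ 0.99599105, -0.08945302], dtype=float32)) -0.08957275
near pt [486.03683   45.311924] width 138.4354121839812
[485.69243105  50.70508396  36.77180528]
```

```bash
python3 - <<'E'
from vise import *
s=ctrl.read_state();print(tool(s,[440,-285,203]))
E
```

```text
[-1.560e+01 -3.161e+02 -3.000e-01]
```

Emit:
drive_effector(
  steps=[
    [-15,-316,0,0,0,0,92],
    [-15,-316,0,0,0,0,92],
    [-15,-316,0,0,0,0,92],
    [-15,-316,0,0,0,0,92],
    [-15,-316,0,0,0,0,92],
    [-15,-316,0,0,0,0,92],
    [-15,-316,0,0,0,0,92],
    [-15,-316,0,0,0,0,92],
  ],
)

```text
time_s: 12.32
tool_pos: [439.2, -283.5, 202.2]
orientation: [-0.129, -3.138, -0.001]
wrist_force: [0.0, 0.2, 1.1]
gripper_width: 91.9
gripper_force: 0.0
```

```bash
python3 - <<'E'
from vise import *
s=ctrl.read_state();im,c=snap("wrist");save(im,"w4");np.savez("w4.npz",im=im,K=c[0],E=c[1]);print(T_of(s).round(3))
E
```

```text
[[-9.97000e-01  8.20000e-02 -1.00000e-03  4.39173e+02]
 [ 8.20000e-02  9.97000e-01  1.00000e-03 -2.83481e+02]
 [ 1.00000e-03  1.00000e-03 -1.00000e+00  2.02218e+02]
 [ 0.00000e+00  0.00000e+00  0.00000e+00  1.00000e+00]]
```

View pics/w4.png

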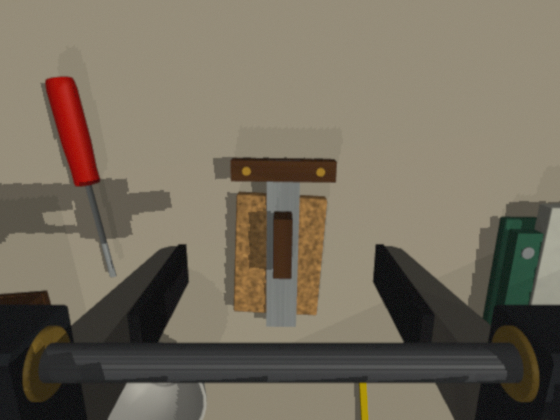

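w4: the T-square is nearly aligned with the tool. Stock rows are 158–182, the blade spans columns 267–299 and ends at row 326, and the bar top covers about (274–292, 212–278).

```bash
python3 - <<'E'
from vise import *
D=np.load("w4.npz");im=D["im"];c=(D["K"],D["E"]);g=cv2.cvtColor(im,cv2.COLOR_RGB2GRAY)
el=[edge(im,(267.5,186),(267.5,320),half=3),edge(im,(298.5,186),(296.5,320),half=3)]
L=[[onz(c,p,19)[:2] for p in (inter(e,(np.array([0,190.]),np.array([1,0.]))),inter(e,(np.array([0,320.]),np.array([1,0.]))))] for e in el]
for a,b in L: print(a,b,"yaw",np.arctan2(*(b-a)[::-1]))
print("width",np.linalg.norm((L[0][0]-L[1][0])))
b=edge(im,(268,326),(295,326),half=3);end=onz(c,(281.5,inter(b,(np.array([281.5,0]),np.array([0,1.])))[1]),19);print("end",end)
bar=[edge(im,*p,half=3) for p in(((274,214),(274,276)),((292,214),(292,276)))]
s=mask(im,(0,90,15),(15,255,75));print(blobs(s,300))
for y in(225,245,265): print(y,g[y,266:302].tolist())
print(g[200:290,283].tolist()); print(g[150:190,283].tolist())
v=im[150:190,235:330].astype(int)
pins=mask(im,(12,120,100),(28,255,255));pins[185:]=0;print(blobs(pins,5))
E
```

```text
[ 442.28585696 -298.14569722] [ 584.56431475 -311.2732998 ] yaw -0.09200647313977688
[ 445.03878478 -264.94202664] [ 587.10375998 -280.63789204] yaw -0.11003742781646596
width 33.31759822112396
end [ 593.48561078 -296.14955443   19.        ]
[(np.int32(2044), [231, 158, 105, 24], [282.7, 169.4]), (np.int32(1115), [273, 212, 19, 66], [282.2, 245.1]), (np.int32(479), [0, 291, 50, 14], [25.6, 298.5])]
225 [80, 76, 81, 79, 81, 80, 74, 55, 51, 47, 48, 48, 47, 51, 50, 47, 50, 49, 48, 44, 44, 45, 43, 45, 44, 53, 78, 108, 114, 114, 118, 117, 113, 109, 111, 117]
245 [77, 80, 80, 77, 78, 79, 72, 52, 48, 48, 49, 47, 48, 51, 47, 48, 50, 51, 46, 46, 46, 46, 46, 45, 46, 57, 83, 108, 111, 113, 116, 116, 110, 108, 110, 113]
265 [77, 77, 77, 77, 77, 79, 72, 54, 49, 49, 48, 49, 49, 52, 51, 50, 48, 49, 48, 45, 49, 45, 45, 43, 49, 74, 111, 120, 119, 119, 118, 113, 109, 109, 107, 101]
[118, 118, 117, 118, 117, 117, 118, 117, 116, 117, 106, 78, 44, 28, 28, 31, 30, 31, 27, 38, 46, 47, 45, 46, 48, 49, 48, 47, 48, 48, 47, 47, 50, 49, 48, 49, 47, 47, 46, 49, 49, 48, 49, 50, 48, 51, 49, 48, 46, 49, 49, 49, 51, 47, 46, 51, 47, 49, 51, 48, 48, 49, 51, 49, 47, 49, 51, 49, 48, 48, 50, 48, 49, 49, 48, 52, 50, 54, 72, 98, 115, 116, 119, 118, 118, 118, 118, 119, 117, 118]
[133, 132, 132, 132, 133, 132, 128, 110, 68, 39, 44, 46, 51, 50, 52, 48, 48, 47, 47, 46, 50, 48, 47, 47, 46, 48, 47, 48, 47, 48, 49, 70, 100, 115, 117, 118, 118, 118, 119, 118]
[(np.int32(68), [242, 167, 9, 9], [246.0, 170.9]), (np.int32(66), [316, 168, 9, 9], [320.2, 171.9])]
```

```bash
python3 - <<'E'
from vise import *
D=np.load("w4.npz");c=(D["K"],D["E"])
print("bar c",onz(c,(282.3,248.8),47),"pins",onz(c,(246,170.9),24),onz(c,(320.2,171.9),24),"stock face",onz(c,(283,181.7),22))
s=ctrl.read_state();print(tool(s,[493,-286,110]))
E
```

```text
bar c [ 493.09591099 -287.22682477   47.        ] pins [ 421.18223771 -315.54121459   24.        ] [ 427.90606754 -245.97345403   24.        ] stock face [ 434.80424026 -281.68324747   22.        ]
[-53.9   1.9  92.4]
```

Emit:
drive_effector(
  steps=[
    [-54,1.5,50,0,0,0.015,50],
    [-54,1.5,92,0,0,0.015,50],
    [-54,1.5,92,0,0,0.015,50],
    [-54,1.5,92,0,0,0.015,50],
    [-54,1.5,92,0,0,0.015,50],
  ],
)

```text
time_s: 13.0
tool_pos: [493.0, -289.3, 113.0]
orientation: [0.159, 3.134, -0.001]
wrist_force: [0.2, 0.6, 0.4]
gripper_width: 50.4
gripper_force: 0.0
```

```bash
python3 - <<'E'
from vise import *
s=ctrl.read_state();im,c=snap("wrist");D=np.load("w4.npz");c4=(D["K"],D["E"])
pins=mask(im,(12,120,100),(28,255,255));pins[:60]=0
s4=mask(im,(0,90,15),(15,255,75));print(blobs(pins,5)[:6],blobs(s4,200))
g=cv2.cvtColor(im,cv2.COLOR_RGB2GRAY);np.savez("w5.npz",im=im,K=c[0],E=c[1])
print(proj(c,[493,-287,47]),s["tool_pos"],tool(s,[493,-287,24]));
E
```

```text
[(np.int32(147), [226, 108, 14, 14], [232.4, 114.7]), (np.int32(143), [331, 108, 13, 13], [336.9, 114.1]), (np.int32(5453), [221, 150, 43, 162], [242.4, 230.3]), (np.int32(4792), [306, 153, 39, 161], [322.5, 226.9]), (np.int32(548), [131, 328, 24, 68], [138.7, 359.2]), (np.int32(34), [426, 358, 3, 16], [427.1, 365.4])] [(np.int32(775), [240, 114, 92, 15], [286.5, 120.8]), (np.int32(1630), [272, 174, 27, 90], [286.2, 213.3])]
[285.59850704 222.70046931] [ 493.04837538 -289.30503581  112.97751427] [ 0.6  2.4 89. ]
```

```bash
python3 - <<'E'
from vise import *
D=np.load("w4.npz");c4=(D["K"],D["E"]);D=np.load("w5.npz");c5=(D["K"],D["E"])
for a,b in(((246,170.9),(232.4,114.7)),((320.2,171.9),(336.9,114.1)),((282.3,278.2),(286,264))): print(tri([c4,c5],[a,b]))
a,b=onz(c5,(232.4,114.7),24),onz(c5,(336.9,114.1),24);print((a+b)/2,np.arctan2(-(b-a)[0],(b-a)[1]))
g=cv2.cvtColor(D["im"],cv2.COLOR_RGB2GRAY);print(g[210,262:310].tolist(),g[240,262:310].tolist())
s=ctrl.read_state();print(s["tool_pos"])
E
```

```text
(array([ 420.97747039, -315.41649944,   25.20976362]), [np.float64(0.005605132939606189), np.float64(0.00560513293944398)])
(array([ 427.61820777, -246.04855685,   25.67420696]), [np.float64(0.08355046842272162), np.float64(0.08355046842279784)])
(array([ 517.76880468, -289.29007909,   57.69657848]), [np.float64(2.9137327636662124e-05), np.float64(2.913732751705851e-05)])
[ 424.36544047 -280.65590099   24.        ] -0.095932236303283
[82, 86, 87, 89, 88, 87, 89, 88, 89, 81, 57, 52, 55, 54, 54, 55, 54, 55, 55, 54, 55, 57, 57, 55, 53, 55, 51, 53, 50, 51, 54, 51, 51, 51, 52, 53, 70, 105, 122, 127, 125, 125, 127, 128, 124, 114, 110, 114] [88, 89, 89, 88, 86, 87, 85, 87, 87, 82, 64, 52, 55, 54, 55, 54, 55, 55, 53, 55, 55, 55, 58, 56, 53, 55, 54, 54, 52, 52, 53, 50, 52, 51, 52, 54, 80, 119, 132, 132, 133, 133, 134, 134, 129, 122, 117, 110]
[ 492.99571221 -289.27275648  112.8064212 ]
```

Emit:
drive_effector(
  steps=[
    [-1,2,45,0,0,0,50],
    [-1,2,80,0,0,0,50],
    [-1,2,88.5,0,0,0,50],
    [-1,2,88.5,0,0,0,50],
    [-1,2,88.5,0,0,0,8],
    [-1,2,88.5,0,0,0,8],
    [-1,2,88.5,0,0,0,8],
    [-1,2,88.5,0,0,0,8],
  ],
  clamp_n=30,
)

```text
time_s: 14.05
tool_pos: [493.8, -286.7, 22.6]
orientation: [0.158, 3.137, 0.0]
wrist_force: [-0.3, 1.0, 3.6]
gripper_width: 17.8
gripper_force: 30.0
```

```bash
python3 - <<'E'
from vise import *
s=ctrl.read_state();print(s["tool_pos"],s["orientation"],s["wrist_force"])
E
```

```text
[ 493.77430573 -286.70453007   22.6224321 ] [1.57913741e-01 3.13694491e+00 3.08354124e-04] [-0.32178294  1.04041393  3.60179604]
```

Emit:
drive_effector(
  steps=[
    [0,0,-20,0,0,0,8],
    [0,0,-60,0,0,0,8],
    [0,0,-80,0,0,0,8],
    [0,0,-80,0,0,0,8],
  ],
)

```text
time_s: 14.55
tool_pos: [494.5, -287.2, 103.8]
orientation: [0.158, 3.134, -0.002]
wrist_force: [-0.5, -0.4, -2.3]
gripper_width: 17.9
gripper_force: 30.0
```

```bash
python3 - <<'E'
from vise import *
s=ctrl.read_state();print(s["wrist_force"],s["moment"],tool(s,[534,24.6,100]),R.from_rotvec(s["orientation"]).as_matrix()[:2,0],s["gripper_width"])
E
```

```text
[-0.50053634 -0.3698602  -2.25342911] [ 0.02794621 -0.00593309 -0.06300463] [ -8.  314.2   3.6] [-0.99493162  0.10049516] 17.873555824402082
```

Emit:
drive_effector(
  steps=[
    [-8,50,0,0,0,-0.007,8],
    [-8,100,0,0,0,-0.007,8],
    [-8,150,0,0,0,-0.007,8],
    [-8,200,0,0,0,-0.007,8],
    [-8,250,0,0,0,-0.007,8],
    [-8,290,0,0,0,-0.007,8],
    [-8,314,0,0,0,-0.007,8],
    [-8,314,0,0,0,-0.007,8],
    [-8,314,0,0,0,-0.007,8],
  ],
)

```text
time_s: 15.68
tool_pos: [532.3, 23.5, 101.4]
orientation: [-0.149, -3.137, 0.002]
wrist_force: [0.0, 0.6, -2.8]
gripper_width: 18.1
gripper_force: 30.0
```

```bash
python3 - <<'E'
from vise import *
s=ctrl.read_state();im,c=snap("wrist");save(im,"w6");np.savez("w6.npz",im=im,K=c[0],E=c[1]);print(T_of(s).round(4))
E
```

```text
[[-9.955000e-01  9.470000e-02 -1.300000e-03  5.323411e+02]
 [ 9.470000e-02  9.955000e-01 -1.000000e-03  2.353820e+01]
 [ 1.200000e-03 -1.100000e-03 -1.000000e+00  1.014012e+02]
 [ 0.000000e+00  0.000000e+00  0.000000e+00  1.000000e+00]]
```

View pics/w6.png

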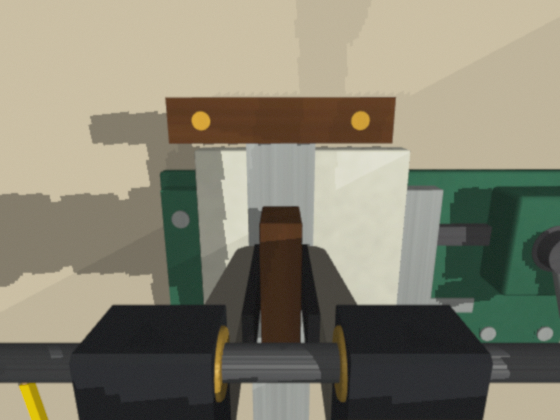

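w6: the square is held, with pins at (201,121) and (360,121). The front's near edge is at row ≈150, its left corner at column 196 and its right corner at column 406. The mark is hidden under the blade.

```bash
python3 - <<'E'
from vise import *
D=np.load("w6.npz");im=D["im"];c=(D["K"],D["E"]);g=cv2.cvtColor(im,cv2.COLOR_RGB2GRAY).astype(float)
pins=mask(im,(12,120,100),(28,255,255));pins[135:]=0;pins[:90]=0;b=sorted(blobs(pins,30),key=lambda x:x[2][0]);print(b)
zu=101.4-6.6
P=[onz(c,x[2],zu+8) for x in b];d=(P[1]-P[0])[:2];print("pin dist",np.linalg.norm(d),"yaw",np.arctan2(-d[0],d[1]))
y=d/np.linalg.norm(d);x=np.array([y[1],-y[0]]);o=(P[0]+P[1])[:2]/2+10*x;print("origin",o)
e=[edge(im,(212,150),(240,150),half=5),edge(im,(325,150),(398,150),half=5)]
pts=[]
for l,r in((e[0],(215,235)),(e[1],(330,395))):
    for u in r: pts.append(onz(c,l[0]+l[1]*(u-l[0][0])/l[1][0],30)[:2])
l=line(pts);print("edge",np.round(pts,1),np.arctan2(-l[1][0],l[1][1]),"dist origin->edge (x)",(l[0]-o)@x)
for q in(205,225,340,380): print(g[140:158,q].astype(int).tolist())
M=np.array([486.0,45.3]);print("blade edge minus mark along y",(o+16*y-M)@y)
lr=[(196.5,165),(406.5,165)];print(g[165,190:204],g[165,398:412])
E
```

```text
[(np.int32(77), [168, 125, 24, 10], [178.3, 132.1]), (np.int32(395), [190, 110, 21, 25], [200.4, 121.6]), (np.int32(71), [191, 98, 69, 2], [225.7, 98.0]), (np.int32(196), [286, 98, 74, 10], [323.5, 100.0]), (np.int32(351), [350, 110, 21, 21], [360.0, 120.1]), (np.int32(71), [386, 98, 9, 25], [391.8, 107.9])]
pin dist 11.041520789771406 yaw 0.328793475647387
origin [471.24868678  -7.93264045]
edge [[478.1 -14.6]
 [482.4  -2.2]
 [487.   58.7]
 [491.  100.2]] -0.10110351 dist origin->edge (x) 26.712174296848993
[70, 71, 73, 91, 128, 163, 168, 143, 117, 110, 118, 129, 136, 139, 139, 138, 139, 139]
[73, 72, 79, 118, 167, 177, 163, 140, 117, 127, 156, 195, 212, 215, 216, 216, 216, 216]
[61, 65, 79, 126, 169, 178, 165, 131, 120, 139, 175, 205, 216, 218, 218, 218, 218, 219]
[66, 71, 86, 128, 168, 168, 142, 122, 122, 143, 179, 208, 219, 222, 221, 221, 222, 221]
blade edge minus mark along y -29.617888162217834
[113. 113. 114. 113. 116. 124. 133. 138. 139. 139. 139. 140. 139. 138.] [211. 212. 212. 212. 212. 212. 213. 212. 213. 212. 207. 190. 182. 182.]
```

Fix the pin mask (use the two pins only, with tighter colour) and the front edge (half-level at rows ≈150).

```bash
python3 - <<'E'
from vise import *
D=np.load("w6.npz");im=D["im"];c=(D["K"],D["E"]);g=cv2.cvtColor(im,cv2.COLOR_RGB2GRAY).astype(float)
pins=((im[...,0]>150)&(im[...,2]<90)).astype(np.uint8);pins[132:]=0;pins[:106]=0;b=sorted(blobs(pins,100),key=lambda x:x[2][0]);print(b)
zu=101.4-6.6
P=[onz(c,x[2],zu+8) for x in b];d=(P[1]-P[0])[:2];print("pin dist",np.linalg.norm(d),"yaw",np.arctan2(-d[0],d[1]))
y=d/np.linalg.norm(d);x=np.array([y[1],-y[0]]);o=(P[0]+P[1])[:2]/2+10*x;print("origin",o)
pts=[onz(c,p,30)[:2] for p in((225,150),(340,149.6),(380,149.5))]
l=line(pts);print("edge",np.round(pts,1),np.arctan2(-l[1][0],l[1][1]),"origin->edge",(l[0]-o)@x)
M=np.array([486.0,45.3]);print("blade edge minus mark along y",(o+16*y-M)@y)
# front left/right corner check of the y frame
for u in(196,406.8): print(onz(c,(u,165),30)[:2])
E
```

```text
[(np.int32(278), [192, 111, 18, 20], [200.4, 120.5]), (np.int32(273), [351, 111, 19, 19], [360.1, 120.1])]
pin dist 70.16731949872793 yaw -0.09268867831975336
origin [472.73884886  28.1429015 ]
edge [[481.1  -8.5]
 [487.9  65.1]
 [490.3  90.6]] -0.09170302 origin->edge 11.689735003278662
blade edge minus mark along y -2.310850633049583
[488.96860319 -28.62559346]
[501.94207352 107.69175803]
```

Emit:
drive_effector(
  steps=[
    [0,2.3,0,0,0,0,8],
    [-3,2.3,30,0,0,0,8],
    [-5,2.3,55,0,0,0,8],
    [-5,2.3,62,0,0,0,8],
    [-5,2.3,62,0,0,0,8],
    [-5,2.3,62,0,0,0,8],
  ],
)

```text
time_s: 16.48
tool_pos: [538.9, 26.5, 41.0]
orientation: [0.148, 3.136, 0.001]
wrist_force: [0.3, 0.8, -2.9]
gripper_width: 17.6
gripper_force: 30.0
```

```bash
python3 - <<'E'
from vise import *
s=ctrl.read_state();im,c=snap("wrist");save(im,"w7");np.savez("w7.npz",im=im,K=c[0],E=c[1],z=s["tool_pos"][2]);print(T_of(s).round(4),s["wrist_force"])
g=cv2.cvtColor(im,cv2.COLOR_RGB2GRAY)
pins=((im[...,0]>130)&(im[...,2]<80)&(im[...,0]>im[...,2]*2.)).astype(np.uint8);pins[150:]=0;print(blobs(pins,80))
for q in(225,345,380): print(q,g[120:165,q].tolist())
E
```

```text
[[-9.956000e-01  9.400000e-02  1.700000e-03  5.389256e+02]
 [ 9.400000e-02  9.956000e-01  3.000000e-04  2.647220e+01]
 [-1.600000e-03  4.000000e-04 -1.000000e+00  4.103080e+01]
 [ 0.000000e+00  0.000000e+00  0.000000e+00  1.000000e+00]] [ 0.26607722  0.77270691 -2.88611991]
[(np.int32(297), [191, 111, 20, 20], [200.4, 120.4]), (np.int32(289), [351, 111, 19, 19], [360.0, 120.2])]
225 [63, 64, 65, 61, 62, 62, 62, 60, 62, 63, 62, 62, 65, 66, 68, 69, 67, 68, 69, 66, 66, 67, 69, 82, 101, 109, 109, 107, 104, 104, 108, 125, 156, 183, 198, 206, 208, 207, 207, 207, 206, 207, 205, 205, 205]
345 [64, 62, 61, 61, 61, 60, 61, 60, 59, 58, 60, 61, 60, 62, 61, 62, 61, 62, 60, 64, 63, 62, 76, 118, 161, 172, 171, 158, 126, 112, 111, 124, 159, 182, 194, 199, 201, 201, 202, 202, 202, 202, 203, 202, 204]
380 [64, 63, 62, 63, 61, 61, 61, 62, 62, 61, 61, 62, 63, 62, 64, 67, 66, 66, 64, 66, 67, 68, 81, 121, 160, 172, 170, 157, 124, 107, 108, 125, 160, 187, 203, 212, 214, 214, 214, 214, 215, 215, 214, 214, 215]
```

View pics/w7.png

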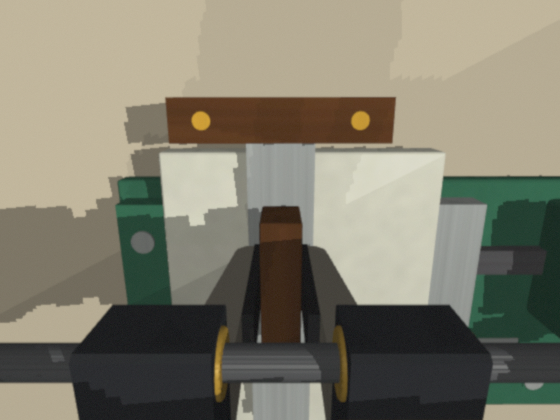

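w7: the square hovers about 4 mm over the front. The blade's right edge is at column ≈315 and the mark (expected ≈311) is fully hidden, so the blade is ≈1.5 mm too far over. I'll shift it back, then advance.

Emit:
drive_effector(
  steps=[
    [0,-1.5,0,0,0,0,8],
    [-2,-1.5,0,0,0,0,8],
    [-4,-1.5,0,0,0,0,8],
    [-4,-1.5,0,0,0,0,8],
    [-4,-1.5,0,0,0,0,8],
  ],
)

```text
time_s: 17.15
tool_pos: [542.0, 24.8, 40.0]
orientation: [-0.147, -3.138, -0.0]
wrist_force: [0.5, 0.3, -2.3]
gripper_width: 17.6
gripper_force: 30.0
```

```bash
cat > look.py <<'E'
from vise import *
import sys
s=ctrl.read_state();im,c=snap("wrist");np.savez(sys.argv[1]+".npz",im=im,K=c[0],E=c[1])
print(s["tool_pos"],s["wrist_force"],"yaw",np.arctan2(*(-T_of(s)[1::-1,0])))
g=cv2.cvtColor(im,cv2.COLOR_RGB2GRAY)
for r in(152,160,168,176): print(r,g[r,306:326].tolist())
for q in(225,345,380): print(q,g[136:160,q].tolist())
print("LR",[ (int(np.argmin(np.gradient(g[170,430:446].astype(float))))+430), g[170,155:172].tolist(), g[170,428:448].tolist()])
E
python3 look.py w8
```

```text
[541.99276661  24.76353472  40.01602312] [ 0.45713403  0.27635802 -2.30757308] yaw -0.09384227325460455
152 [151, 153, 155, 156, 154, 156, 157, 155, 143, 91, 48, 71, 133, 185, 198, 199, 197, 199, 199, 199]
160 [152, 153, 154, 155, 155, 156, 156, 156, 142, 86, 45, 90, 157, 191, 198, 200, 201, 200, 201, 201]
168 [152, 152, 154, 155, 154, 155, 156, 157, 141, 84, 46, 111, 179, 198, 199, 198, 199, 198, 200, 199]
176 [150, 152, 153, 154, 154, 154, 155, 148, 120, 68, 55, 118, 183, 198, 198, 198, 198, 198, 200, 200]
225 [69, 65, 67, 68, 65, 66, 67, 79, 103, 134, 173, 193, 203, 206, 207, 208, 208, 206, 205, 208, 206, 208, 206, 206]
345 [61, 62, 61, 60, 61, 60, 69, 86, 110, 139, 174, 191, 197, 201, 201, 202, 204, 203, 203, 203, 205, 204, 204, 206]
380 [65, 66, 64, 64, 65, 66, 71, 90, 111, 141, 177, 197, 208, 212, 214, 214, 214, 214, 214, 214, 213, 214, 214, 214]
LR [442, [97, 97, 96, 96, 97, 98, 102, 127, 167, 196, 201, 202, 203, 202, 202, 203, 203], [207, 207, 206, 206, 207, 205, 206, 206, 206, 205, 206, 205, 206, 208, 208, 206, 207, 206, 199, 177]]
```

Emit:
drive_effector(
  steps=[
    [-1,0,0,0,0,0,8],
    [-2,0,0,0,0,0,8],
    [-2,0,0,0,0,0,8],
  ],
)

```text
time_s: 17.58
tool_pos: [544.1, 24.5, 40.1]
orientation: [0.147, 3.138, -0.0]
wrist_force: [0.2, -0.6, -1.7]
gripper_width: 17.7
gripper_force: 30.0
```

Emit:
drive_effector(
  steps=[
    [-1,0,0,0,0,0,8],
    [-2,0,0,0,0,0,8],
    [-2,0,0,0,0,0,8],
  ],
)

```text
time_s: 17.95
tool_pos: [544.3, 24.5, 39.6]
orientation: [-0.147, -3.135, -0.0]
wrist_force: [-4.4, 1.4, -0.4]
gripper_width: 17.6
gripper_force: 30.0
```

```bash
python3 look.py w9
```

```text
[544.34145025  24.48722581  39.63870015] [-4.37260459  1.37831171 -0.3788906 ] yaw -0.0937905446848458
152 [152, 153, 153, 155, 154, 155, 155, 155, 146, 102, 56, 68, 131, 184, 197, 199, 199, 200, 199, 201]
160 [150, 152, 154, 154, 155, 154, 156, 155, 143, 91, 50, 77, 140, 189, 198, 200, 201, 200, 201, 202]
168 [151, 150, 153, 154, 153, 155, 155, 156, 141, 83, 43, 90, 156, 190, 200, 199, 198, 200, 198, 198]
176 [150, 149, 151, 152, 153, 153, 155, 149, 121, 68, 45, 110, 182, 198, 200, 198, 200, 199, 199, 199]
225 [69, 68, 68, 67, 66, 65, 76, 100, 137, 168, 199, 206, 206, 206, 205, 206, 205, 205, 205, 205, 205, 204, 206, 207]
345 [60, 61, 60, 60, 61, 63, 73, 102, 147, 189, 201, 202, 204, 204, 204, 205, 205, 204, 204, 205, 204, 205, 205, 204]
380 [67, 65, 66, 66, 64, 71, 101, 157, 203, 214, 213, 213, 213, 215, 214, 214, 214, 214, 215, 214, 214, 214, 214, 213]
LR [435, [51, 50, 49, 53, 49, 52, 74, 120, 166, 193, 200, 200, 200, 200, 201, 201, 203], [209, 207, 207, 208, 206, 207, 207, 206, 205, 207, 206, 207, 206, 207, 208, 207, 207, 207, 203, 177]]
```

Emit:
drive_effector(
  steps=[
    [0,0,1.5,0,0,0,8],
    [0,0,3,0,0,0,8],
    [0,0,4,0,0,0,8],
    [0,0,4,0,0,0,8],
    [0,0,4,0,0,0,8],
  ],
)

```text
time_s: 18.62
tool_pos: [544.3, 24.6, 36.9]
orientation: [-0.147, -3.135, -0.002]
wrist_force: [-9.5, -0.1, 12.4]
gripper_width: 18.1
gripper_force: 30.0
```

```bash
python3 look.py w10
```

```text
[544.26230154  24.55195037  36.92873028] [-9.53760054 -0.08657928 12.43584016] yaw -0.0939256588674549
152 [152, 152, 153, 155, 155, 155, 155, 156, 143, 89, 44, 48, 115, 188, 209, 206, 202, 199, 199, 199]
160 [151, 151, 152, 155, 154, 155, 156, 156, 142, 91, 43, 54, 118, 182, 198, 200, 199, 200, 201, 199]
168 [150, 151, 155, 153, 154, 153, 155, 154, 141, 83, 39, 68, 130, 184, 198, 198, 198, 199, 198, 199]
176 [149, 151, 151, 153, 153, 154, 155, 148, 119, 68, 40, 76, 141, 186, 198, 198, 198, 198, 198, 199]
225 [68, 66, 66, 66, 66, 66, 87, 136, 189, 205, 206, 206, 206, 205, 204, 205, 205, 205, 205, 204, 204, 205, 204, 206]
345 [61, 61, 59, 60, 61, 60, 82, 132, 184, 201, 201, 201, 203, 203, 205, 204, 205, 204, 204, 205, 204, 204, 204, 204]
380 [63, 65, 64, 66, 65, 71, 98, 153, 201, 212, 213, 213, 213, 213, 213, 214, 213, 214, 214, 213, 214, 213, 213, 213]
LR [432, [47, 49, 50, 48, 71, 117, 165, 194, 199, 200, 200, 201, 201, 200, 201, 201, 203], [208, 207, 206, 206, 206, 205, 206, 206, 205, 206, 206, 207, 206, 206, 206, 206, 206, 206, 207, 208]]
```

Emit:
drive_effector(
  steps=[
    [1,0,-1.5,0,0,0,8],
    [1.5,0,-2.2,0,0,0,8],
    [1.5,0,-2.2,0,0,0,8],
  ],
)

```text
time_s: 19.05
tool_pos: [544.2, 24.5, 38.0]
orientation: [-0.147, -3.137, 0.0]
wrist_force: [-3.3, 1.6, -3.5]
gripper_width: 18.0
gripper_force: 30.0
```

Emit:
drive_effector(
  steps=[
    [0,0,0,0,0,0,40],
    [0,0,0,0,0,0,40],
    [0,0,0,0,0,0,40],
  ],
)

```text
time_s: 19.42
tool_pos: [545.6, 24.5, 38.8]
orientation: [0.147, 3.136, 0.0]
wrist_force: [0.2, 0.9, -0.6]
gripper_width: 40.1
gripper_force: 0.0
```

```bash
python3 look.py w11
```

```text
[545.60174256  24.47320446  38.79068823] [ 0.1659717   0.91530665 -0.59748289] yaw -0.09386176931165365
152 [150, 150, 152, 153, 153, 153, 154, 149, 120, 69, 37, 58, 124, 190, 207, 207, 209, 210, 208, 210]
160 [148, 151, 152, 152, 151, 152, 155, 148, 115, 65, 35, 75, 140, 195, 208, 210, 210, 210, 209, 208]
168 [149, 149, 151, 152, 151, 153, 153, 143, 101, 55, 38, 88, 158, 199, 208, 208, 209, 208, 208, 209]
176 [148, 149, 151, 150, 151, 151, 153, 140, 90, 42, 43, 109, 183, 206, 208, 208, 209, 208, 208, 208]
225 [66, 65, 76, 123, 180, 202, 205, 205, 204, 204, 204, 203, 203, 203, 203, 203, 203, 202, 204, 204, 204, 205, 204, 205]
345 [62, 64, 81, 134, 188, 208, 210, 211, 211, 210, 204, 203, 201, 203, 203, 203, 204, 202, 202, 202, 201, 201, 201, 200]
380 [61, 62, 82, 130, 181, 197, 200, 200, 201, 202, 201, 201, 201, 202, 201, 200, 202, 202, 202, 200, 200, 200, 200, 200]
LR [432, [53, 55, 54, 56, 55, 70, 115, 162, 190, 196, 196, 195, 197, 198, 198, 199, 199], [205, 206, 205, 206, 205, 204, 204, 203, 203, 203, 204, 204, 204, 204, 205, 205, 204, 204, 205, 197]]
```

Emit:
drive_effector(
  steps=[
    [0,0,-20,0,0,0,40],
    [0,0,-60,0,0,0,40],
    [40,0,-110,0,0,0,60],
    [80,0,-130,0,0,0,60],
    [80,0,-130,0,0,0,60],
    [80,0,-130,0,0,0,60],
  ],
)

```text
time_s: 20.23
tool_pos: [465.8, 32.2, 168.5]
orientation: [0.147, 3.137, 0.001]
wrist_force: [-0.2, 0.8, 0.2]
gripper_width: 59.6
gripper_force: 0.0
```

```bash
python3 - <<'E'
from vise import *
s=ctrl.read_state();im,c=snap("wrist");np.savez("w12.npz",im=im,K=c[0],E=c[1]);print(s["tool_pos"])
u,v=proj(c,[486,35,30]);print(u,v);u,v=int(u),int(v)
save(cv2.resize(im[max(0,v-60):v+90,u-110:u+110],None,fx=3.5,fy=3.5,interpolation=cv2.INTER_CUBIC),"w12c")
E
```

```text
[465.78040181  32.21842907 168.50137809]
287.08386342734383 218.85978219791195
```

View pics/w12c.png

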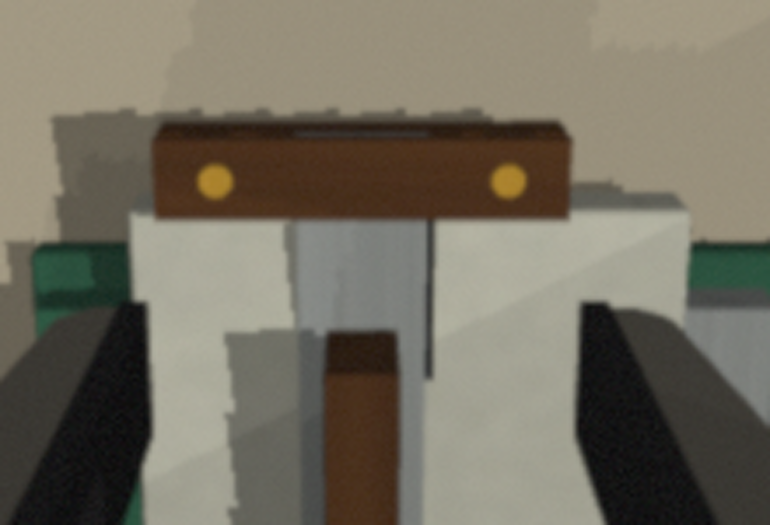

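w12c: the square rests on the front, with the mark showing as a thin line along the blade's right edge (crop column 430). The stock's lower edge (row 218) is parallel to the front's edge (row 210). Numeric check before handing in:

```bash
python3 - <<'E'
from vise import *
D=np.load("w12.npz");im=D["im"];c=(D["K"],D["E"]);g=cv2.cvtColor(im,cv2.COLOR_RGB2GRAY).astype(float)
pins=((im[...,0]>110)&(im[...,0]>im[...,2]*2.2)).astype(np.uint8);b=[x for x in blobs(pins,30) if 200<x[2][1]<220];print(b)
b.sort(key=lambda x:x[2][0]);P=[onz(c,x[2],38)[:2] for x in(b[0],b[-1])];d=P[1]-P[0];y=d/np.linalg.norm(d);x=np.array([y[1],-y[0]]);o=(P[0]+P[1])/2+10*x
print("pin dist",np.linalg.norm(d),"yaw",np.arctan2(x[1],x[0]))
E=[]
for u in(216,218,345,350,355,360,365):
    col=g[212:226,u];k=int(np.argmax(np.gradient(col)));h=(col[:k+1].min()+col[k:].max())/2
    i=np.flatnonzero((col[:-1]<h)&(col[1:]>=h))[-1];E.append((u,212+i+(h-col[i])/(col[i+1]-col[i])))
print(np.round(E,1));Q=[onz(c,p,30)[:2] for p in E];l=line(Q);print("edge yaw",np.arctan2(-l[1][0],l[1][1]),"stock gap",[(q-o)@x for q in Q])
for r in(225,235,245,255): print(r,g[r,292:308].astype(int).tolist())
print(ctrl.read_state()["wrist_force"])
E
```

```text
[(np.int32(82), [233, 205, 11, 10], [238.0, 209.5]), (np.int32(80), [317, 205, 10, 10], [321.8, 209.4])]
pin dist 70.05855822119346 yaw -0.09254589875750568
[[216.  218.8]
 [218.  219. ]
 [345.  217.6]
 [350.  217.6]
 [355.  217.6]
 [360.  217.7]
 [365.  217.7]]
edge yaw -0.08466121 stock gap [np.float64(0.6411800169483792), np.float64(0.8252869174771235), np.float64(-0.24921083263793542), np.float64(-0.25848521722762346), np.float64(-0.24268118583040055), np.float64(-0.19163131524585877), np.float64(-0.1695764282332512)]
225 [128, 128, 125, 126, 127, 127, 116, 70, 76, 132, 164, 170, 173, 173, 174, 174]
235 [128, 128, 125, 126, 127, 127, 115, 72, 90, 150, 169, 171, 171, 172, 172, 171]
245 [128, 127, 124, 127, 126, 123, 98, 60, 94, 155, 171, 171, 171, 171, 172, 173]
255 [127, 125, 124, 124, 125, 121, 98, 65, 96, 153, 162, 162, 161, 159, 161, 160]
[ 0.09066887  0.79092624 -0.13803114]
```

```bash
python3 -c "
from plant import ctrl, ticket, capture, camera_params
print(ticket.job_done())"
```

```text
the job is handed in; nothing more can be done
None
```

The job is handed in, with no verdict shown: the crank was tightened to about 14 N at the knob. The T-square lies released on the front, its stock measured within about 0.8 mm of the near edge and its blade edge within about 1 mm of the pencil mark's middle, at about 20 s of the 72 s allowed.

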